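# Gauge the collimator slit and hold the gauge

### The arm

A 6-joint arm with a two-finger parallel gripper is mounted at the origin on a cart in front of the work surface, level with it; the furniture and walls round the work are solid. World frame = base frame: x ahead of the robot, y to its left, z up, the work surface at z = 0. Lengths are in m, angles in rad, forces in N, time in s.
With the tool pointing down it reaches from about 0.225 to 0.725 m from the base axis. Payload 3.1 kg.
Tool frame: the origin (TCP) lies where the fingers leave the gripper's body, on its centre line; the fingertips stand 73 mm ahead of it and the grasp point (between the pads) lies 54 mm ahead of it; z points along the fingers, y is the line along which they close (so a half turn about z gives the same grasp; the last joint's range is limited). The gripper opens to 85 mm and grips with 20 to 120 N. Pads are 22 mm wide; open, the fingers measure 114 mm over their backs; the gripper's body (76 mm by 85 mm) begins 54 mm behind the grasp point. The pads swing forward as they close: fully open they stand 13 mm farther back than shut.
Start: joints at [-1.461, 0.048, 0.099, 1.622, 0, 1.443], TCP at [0.124, -0.51, 0.304] pointing down, gripper open.
Joint ranges: [-2.91, 2.91], [-0.99, 1.94], [-1.21, 1.42], [-2.12, 2.29], [-1.49, 1.47], [-3.14, 3.14]. Speed limits (rad/s): [2.79, 2.79, 3.14, 3.14, 3.14, 3.14].

### API

Orientations are given as a unit quaternion [w, x, y, z].
In Python, from workcell import bot, snapshot, camera_model gives the robot as it stands.
- The arm moves only by the tool carry_out, never from a script. Its argument "commands" is a list of rows, each a list of 7 numbers: the shift along the tool's x, y, z in cm, then the turn, a rotation vector about the tool's x, y, z in degrees, then the finger opening in cm, from 0 to 8.54. A call has 1 to 5 rows; each row is the pose to reach, as a shift and turn from the pose commanded when the call began, along the tool's axes at that moment; what a row does not reach only later rows make up. A row lasts 1/10 s, in which the tool goes at most 50 mm and 8.59 degrees, less where a joint would pass 70% of its speed; a pose out of reach is approached as far as the arm can. A call with a gripper value outside its range is refused whole. The fingers move at their own pace and stop on an object; "squeeze" is the grip in N (left out, the last holds). Time passes only in rows, so rows that repeat a pose let the fingers close. It gives the time, the measured TCP pose, the force, the opening and the grip force at its end, in the units of the state.
- bot.sense(): the state, without advancing time (a new reading comes with each control period).
- snapshot(name): name is "scene" or "side" or "wrist"; returns the picture (480x640x3 uint8, red, green, blue); there is no depth.
- camera_model(name): a dict with "vfov" (degrees; the focal length in pixels is half the picture's height over the tangent of half this angle, whatever the lens; pixels are square), "cx", "cy" (the principal point, pixels), "rvec" (rotation vector, rad) and "tvec" (3), from world to camera coordinates, as OpenCV has them. Camera axes: x right, y down, z forward; pixel columns grow to the right and rows downward; lengths in m; the calibration is good to about 2 mm. A picture is of the moment at which its call begins: read the wrist's pose just before it. camera_model takes no time and is no camera call; for the wrist camera it gives the pose at the moment of the call.
- bot.close_job(): hands the job in; it is judged then, once.
The state is a dict: "t": time; "q": joint angles; "dq": joint speeds; "joint_efforts": joint torques, N m; "ee_pos": TCP position; "ee_rot": TCP orientation; "force": force on the tool from outside, world axes, zero at the start; "wrist_torque": the same for the moment, N m; "opening": finger opening in m; "finger_force": force on a finger pad.
Only numpy, scipy, OpenCV 4.12 (cv2) and the standard library are available. Lean on these libraries where they do the work, as an engineer would, in place of code of your own. Each camera call takes 0.05 s, during which the arm holds its last target. There are 200 camera calls.

### The job

Swing the magnifier on its stiff arm to the left, well clear of the slit (at least about 60 degrees round from pointing over it), and leave it there. Then take the taper gauge out of its holder by its handle and slide its blade, upright, straight down into the middle of the slit between the two sprung plates until it drags snugly - some 8 newtons of push, each plate pressed back about 2 mm - without forcing it, and finish while still holding it still at that depth in the gripper, so that the carrier can be clamped. Leave the other things on the desk where they are.

Things in the scene. Friction and masses are not known exactly. Their poses are not given: they have to be found in the camera images.
- stand: Fixed slit stand: grey base 250 x 130 x 14 mm, two upright slit plates near its front, magnifier post behind. Origin on the desk below the middle of the slit. x runs along the slit towards the post, away from the robot; y to its left; z up; yaw up to 0.25 rad. Aluminium cheeks 14 x 44 mm, 90 mm high, stand 46 mm either side of the slit; the right one is the adjustable carrier. Slit floor: 14 mm.
- magnifier (a joint): Angle of the magnifier arm, rad: 0 = lens over the slit, arm along the stand's -x; positive = swung left (clockwise seen from above, towards the stand's +y). Range -0.4 to 1.6, starts at -0.3 to 0.2. Stiff pivot (0.4 N m, about 2 N at the knob): stays where it is left.
- magnifier_knob (a point): Middle of the black upright knob (14 mm diameter, 38 mm high) on the lens rim farthest from the post, 208 mm from the pivot axis. The point is 185 mm above the desk, the knob's top 200 mm, the rim at its foot 168 mm. The lens, 91 mm across its black ring, is centred 160 mm from the pivot axis; its underside is 154 mm above the desk.
- magnifier_pivot (a point): Point on the magnifier's vertical pivot axis, 185 mm above the desk, on the stand's +x axis 160 mm from the slit. Post and pivot below it are up to 28 mm thick, 168 mm high.
- plate_left_edge (a point): Middle of the throat edge of the left (+y) slit plate, on its inner face, 90 mm above the desk. The steel plates are 44 mm long along the slit; flared lips above the throat, up to 99 mm high and 18 mm apart at the top, lead the blade in. Middle of the slit = midpoint of the two edges.
- plate_right_edge (a point): The same for the right slit plate. At rest the gap between the two edges is 4.5 to 6.5 mm, set differently each time by the carrier on the right.
- plate_left (a joint): How far the left plate is pressed back (outwards) against its spring, m: 0 at rest, 2500 N/m, stop at 0.007. Should end near 0.002 (5 N); over 0.005 is forced.
- plate_right (a joint): The same for the right plate, relative to its carrier; 0 at rest, 2500 N/m.
- gauge: Taper gauge, upright in its holder: steel blade 22 mm wide (x), black handle on top. Origin: middle of the blade's tip; z up, y across the thickness: 3 mm at the tip, 1 mm more every 8 mm, 13 mm at 80 mm. Handle from 85 to 130 mm, 22 mm thick (y), 32 mm wide (x). 90 g. Goes in with x along the stand's x, either way round; touches both plates 12 to 28 mm deep, then moves each 1 mm per 16 mm.
- gauge_grip (a point): Middle of the gauge's handle, 113 mm above the tip: grip here from above across the 22 mm thickness (gauge's y).
- holder: Fixed grey block, 64 (x) x 50 (y) x 92 mm high, origin in the middle of its underside, to the left or right of the stand. The gauge hangs in its open-topped slot (26 x 16 mm, 89 mm deep), handle resting on the block's top, tip 7 mm above the desk, turned as the block (up to 0.5 rad). Pull the gauge straight up by 90 mm to free it.
- planchet_tin: Bystander: round tin, 66 mm across, 24 mm high, on the other side of the stand from the holder.
- stapler: Bystander: desk stapler, 134 x 34 x 44 mm, near the desk's front edge.
- calculator: Bystander: pocket calculator, 118 x 70 x 13 mm, near the front edge.
- eraser: Bystander: eraser, 52 x 22 x 13 mm, near the front edge.
- pot_spare: Bystander: sample pot with ribbed cap, 50 mm across, 54 mm high, at the left.

How it is judged:
By the outcome, as a careful person would: the job done as asked, in the order asked, and still so for the second after the job is handed in, while the arm keeps its last pose, push and grip.
It also fails if it takes over 59 s, if anything falls off the work surface, if the arm or the gripper's body presses on something with over 40 N, if the wrist force passes 120 N, or if a joint passes its speed limit or range.

## Working session

There is one attempt and no reset: what is moved stays moved. The work goes in short steps, Python scripts to look and compute and a tool call to move; the robot and the scene stay as the last step left them, time stands still between calls to the robot, and variables do not carry over. Pictures are saved under pics/ and viewed, at most 10 in all, crops included, and the job is handed in when it is done.

Besides the shell and the picture viewer there is one more tool, called after "Request:" by a JSON object that holds its "name" and its "arguments", one argument or row to a line. carry_out: Moves the arm, as the interface text tells. Its arguments: {"type":"object","properties":{"commands":{"type":"array"},"squeeze":{"type":"number"}},"required":["commands"]}

```bash
mkdir -p pics; ls; python3 - <<'E'
from workcell import bot,snapshot,camera_model
import cv2
print(bot.sense())
for n in("scene","side"):
    print(n,camera_model(n)); cv2.imwrite(f"pics/{n}0.png",snapshot(n)[:,:,::-1])
E
```

```text
pics
{'t': 0.0, 'q': array([-1.46079943e+00,  4.87229180e-02,  9.75635612e-02,  1.62202125e+00,
        2.47672834e-05,  1.44300788e+00]), 'dq': array([-0.00056779,  0.00019548, -0.00010689,  0.00233804, -0.00028417,
        0.00036387]), 'joint_efforts': array([-5.59316268e-04, -3.38783491e+01,  3.20014787e+01,  2.04709580e-02,
       -3.95614097e-04, -7.57229202e-06]), 'ee_pos': array([ 0.1236129 , -0.50976737,  0.30271428]), 'ee_rot': array([-1.19198439e-03,  9.92939884e-01,  1.18612670e-01,  2.29880249e-05]), 'force': array([ 0.23029631, -0.16427723,  0.89958532]), 'wrist_torque': array([0.03397762, 0.02049692, 0.04757981]), 'finger_force': 0.0, 'opening': 0.0854684343320228}
scene {'vfov': 53.3314903664326, 'cx': 323.83827533942616, 'cy': 229.82599583720258, 'rvec': array([ 0.64412928, -2.36470438,  1.50388639]), 'tvec': array([0.48350662, 0.22961556, 0.93487422])}
side {'vfov': 48.20261516929023, 'cx': 323.6647180821946, 'cy': 237.15025319843534, 'rvec': array([ 0.46070504, -2.45821874,  1.60392805]), 'tvec': array([0.50910428, 0.19919006, 1.11557527])}
```

View pics/scene0.png

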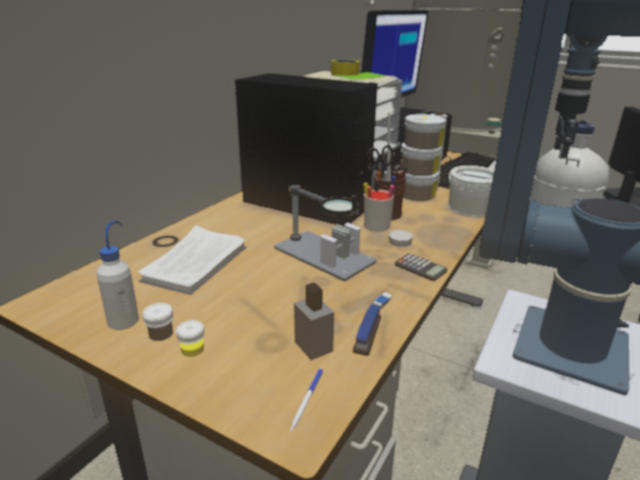

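View pics/side0.png

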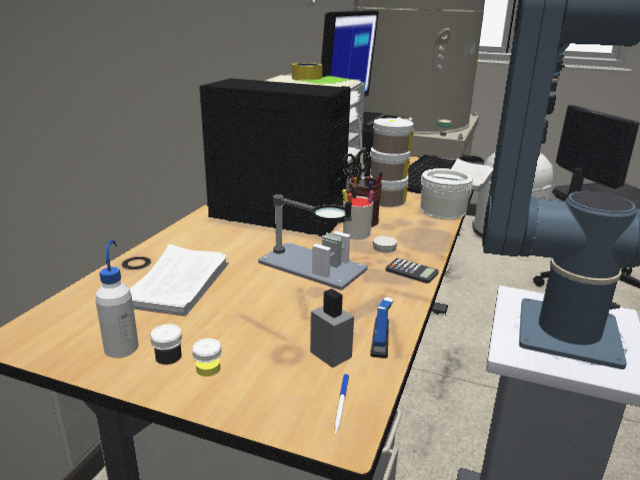

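The scene and side pictures show the stand near (315,260), the magnifier pointing toward the robot and the holder at (330,330) on the left with the black handle at (333,302). I'll enlarge both areas.

```bash
python3 - <<'E'
import cv2,numpy as np
s=cv2.imread("pics/side0.png")
a=cv2.resize(s[185:295,250:380],None,fx=6,fy=5.4,interpolation=cv2.INTER_CUBIC)
a=cv2.resize(s[190:290,250:380],(780,600),interpolation=cv2.INTER_CUBIC)
b=cv2.resize(s[285:370,300:400],(700,595),interpolation=cv2.INTER_CUBIC)
cv2.imwrite("pics/a.png",a);cv2.imwrite("pics/b.png",b)
E
cat > h.py <<'E'
import numpy as np,cv2
from workcell import bot,snapshot,camera_model
def K(m):
    f=240/np.tan(np.radians(m["vfov"])/2); return np.array([[f,0,m["cx"]],[0,f,m["cy"]],[0,0,1]])
def onz(m,uv,z):
    R=cv2.Rodrigues(m["rvec"])[0]; c=-R.T@m["tvec"]
    d=R.T@np.linalg.inv(K(m))@np.array([*uv,1.]); return c+d*(z-c[2])/d[2]
def proj(m,P): return cv2.projectPoints(np.array(P,float).reshape(-1,3),m["rvec"],m["tvec"],K(m),None)[0].reshape(-1,2)
E
```

```text
(no output)
```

View pics/a.png

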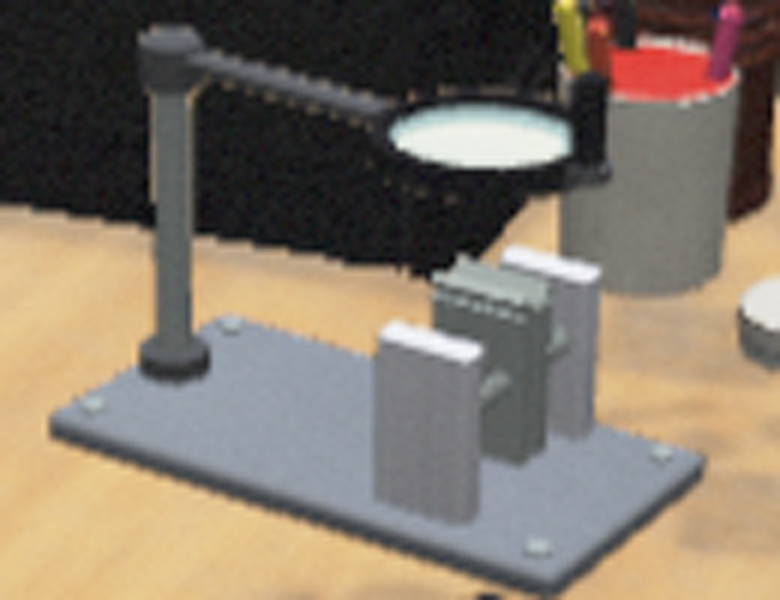

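View pics/b.png

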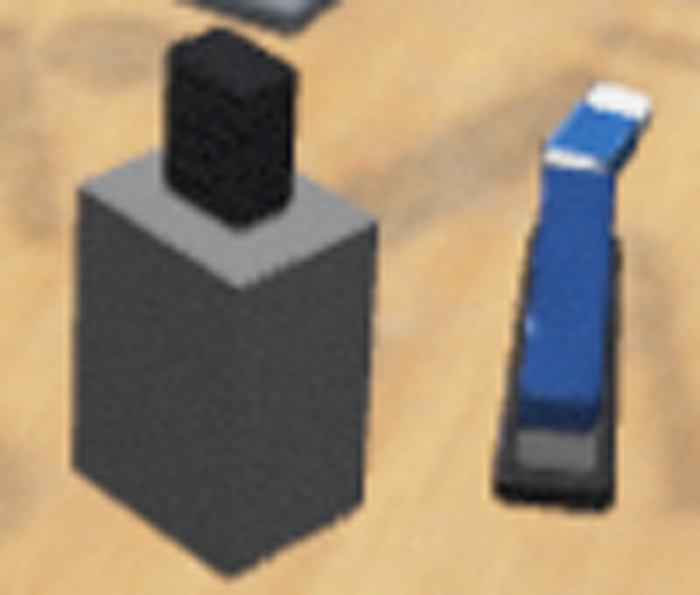

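The crops show the stand base corners (50,420), (235,318), (705,460), (553,583) in crop a, the knob top at (592,78) and post top at (173,40). Crop b shows the holder's top corners (78,190), (240,288), (377,222).

```bash
python3 - <<'E'
from h import *
m=camera_model("side")
A=lambda x,y:(250+x/6-.4,190+y/6-.4); B=lambda x,y:(300+x/7-.4,285+y/7-.4)
r=lambda p:np.round(p[:2],4)
c=[r(onz(m,A(*p),.014)) for p in [(50,415),(228,318),(705,458),(553,580)]]
print("base",*c); print(np.linalg.norm(c[0]-c[3]),np.linalg.norm(c[2]-c[3]))
d=c[0]-c[3]; d2=c[1]-c[2]; print("yaw",np.arctan2(*d[::-1]),np.arctan2(*d2[::-1]))
print("post",r(onz(m,A(174,355),.020)))
print("pivot top",r(onz(m,A(173,38),.195)),"knob top",r(onz(m,A(592,78),.2)))
print("cheekL",*[r(onz(m,A(*p),.09)) for p in [(378,333),(402,322),(483,353)]])
print("cheekR",*[r(onz(m,A(*p),.09)) for p in [(500,255),(520,247),(600,268),(582,280)]])
print("lips",*[r(onz(m,A(*p),.099)) for p in [(460,258),(548,290)]])
c=[r(onz(m,B(*p),.092)) for p in [(78,190),(240,288),(377,222)]]
print("holder top",*c,(c[0]+c[2])/2,np.linalg.norm(c[0]-c[1]),np.linalg.norm(c[2]-c[1]),np.arctan2(*(c[0]-c[1])[::-1]),np.arctan2(*(c[1]-c[2])[::-1]))
print("holder bot",*[r(onz(m,B(*p),0)) for p in [(75,468),(230,578),(362,503)]])
print("handle top",*[r(onz(m,B(*p),.137)) for p in [(168,45),(215,28),(297,72),(245,92)]])
print("stapler",*[r(onz(m,B(*p),.0)) for p in [(495,495),(610,505)]],r(onz(m,B(625,95),.044)))
E
```

```text
base [ 0.733  -0.0319] [ 0.7038 -0.152 ] [ 0.4655 -0.103 ] [0.4911 0.0201]
0.24742596872600095 0.12573372658121604
yaw -0.21174257380221917 -0.20279655529676585
post [ 0.7045 -0.0952]
pivot top [ 0.6703 -0.0233] knob top [ 0.5018 -0.0352]
cheekL [ 0.5772 -0.0109] [ 0.5723 -0.0244] [ 0.5331 -0.01  ]
cheekR [ 0.5587 -0.1029] [ 0.5538 -0.1142] [ 0.5163 -0.1068] [ 0.5194 -0.0922]
lips [ 0.5661 -0.0738] [ 0.5229 -0.0578]
holder top [0.4722 0.2674] [0.4172 0.2948] [0.3943 0.2518] [0.43325 0.2596 ] 0.06144721311825296 0.04871765593704196 -0.46219200595314963 1.0814427193762968
holder bot [0.4731 0.2632] [0.4175 0.2925] [0.395  0.2483]
handle top [0.4507 0.2603] [0.4424 0.2471] [0.4153 0.2604] [0.4244 0.2751]
stapler [0.3623 0.231 ] [0.3319 0.2234] [0.3663 0.0814]
```

```bash
cat >> h.py <<'E'
from scipy.spatial.transform import Rotation as Rn
def pose():
    s=bot.sense(); w,x,y,z=s["ee_rot"]; return s["ee_pos"],Rn.from_quat([x,y,z,w])
def down(yaw): return Rn.from_euler("z",yaw)*Rn.from_euler("x",np.pi)
def row(p,yaw,start=None):
    p0,R0=start or pose(); d=R0.inv().apply(np.array(p)-p0)*100
    return np.round(d,2).tolist()+np.round((R0.inv()*down(yaw)).as_rotvec(degrees=True),1).tolist()
def brief():
    s=bot.sense(); p,R=pose(); x=R.apply([1,0,0])
    print("t%.2f"%s["t"],"p",np.round(p,4),"yaw %.4f"%np.arctan2(x[1],x[0]),"F",np.round(s["force"],1),"op %.4f ff %.1f"%(s["opening"],s["finger_force"]),"q6 %.2f"%s["q"][5],"tilt",np.round(R.apply([0,0,1]),3))
E
python3 - <<'E'
from h import *
m=camera_model("side")
print("tower base",*[np.round(onz(m,p,0)[:2],3) for p in [(212,214),(325,229)]])
print(row([.502,-.035,.31],2.866)); brief()
E
```

```text
tower base [ 1.018 -0.282] [ 0.654 -0.312]
[47.96, -37.23, -0.62, -0.0, -0.2, -150.6]
t0.10 p [ 0.1236 -0.5098  0.3028] yaw 0.2378 F [ 0.4  0.6 -0.1] op 0.0854 ff 0.0 q6 1.44 tilt [-0.     0.002 -1.   ]
```

Request:
{"name": "carry_out", "arguments": {
  "commands": [
    [5,-3.7,-0.2,0,0,0,3],
    [10,-7.4,-0.4,0,0,0,3],
    [14,-10.8,-0.6,0,0,0,3],
    [19,-14.7,-0.6,0,0,0,3],
    [23,-17.8,-0.6,0,0,0,3]
  ]
}}

```text
t: 0.6
ee_pos: [0.2805, -0.3134, 0.3093]
ee_rot: [-0.0, 0.993, 0.118, 0.0]
force: [1.7, -0.4, -0.7]
opening: 0.0304
finger_force: 0.0
```

Request:
{"name": "carry_out", "arguments": {
  "commands": [
    [5,-4,0,0,0,0,3],
    [10,-8,0,0,0,0,3],
    [14,-11,0,0,0,0,3],
    [18,-14.4,0,0,0,0,3],
    [22,-17.4,0,0,0,0,3]
  ]
}}

```text
t: 1.1
ee_pos: [0.4343, -0.1161, 0.3094]
ee_rot: [0.0, 0.993, 0.119, -0.0]
force: [0.0, -0.6, -1.0]
opening: 0.0303
finger_force: 0.0
```

Request:
{"name": "carry_out", "arguments": {
  "commands": [
    [3,-2,0,0,0,-8,3],
    [3,-2,0,0,0,-16,3],
    [3,-2,0,0,0,-24,3],
    [3,-2,0,0,0,-32,3],
    [3,-2,0,0,0,-40,3]
  ]
}}

```text
t: 1.6
ee_pos: [0.4579, -0.0912, 0.309]
ee_rot: [-0.001, 0.891, 0.454, -0.001]
force: [-0.3, 0.5, 0.2]
opening: 0.0301
finger_force: 0.0
```

Request:
{"name": "carry_out", "arguments": {
  "commands": [
    [0,0,0,0,0,-8,3],
    [0,0,0,0,0,-16,3],
    [0,0,0,0,0,-24,3],
    [0,0,0,0,0,-32,3],
    [0,0,0,0,0,-40,3]
  ]
}}

```text
t: 2.1
ee_pos: [0.4578, -0.0915, 0.3091]
ee_rot: [-0.001, 0.682, 0.731, -0.0]
force: [0.2, 0.3, -0.1]
opening: 0.03
finger_force: 0.0
```

Request:
{"name": "carry_out", "arguments": {
  "commands": [
    [0,0,0,0,0,-8,3],
    [0,0,0,0,0,-16,3],
    [0,0,0,0,0,-24,3],
    [0,0,0,0,0,-32,3],
    [0,0,0,0,0,-40,3]
  ]
}}

```text
t: 2.6
ee_pos: [0.4578, -0.0915, 0.3091]
ee_rot: [-0.001, 0.391, 0.92, -0.0]
force: [0.1, 0.8, -0.1]
opening: 0.0302
finger_force: 0.0
```

Request:
{"name": "carry_out", "arguments": {
  "commands": [
    [0,0,0,0,0,-8,3],
    [0,0,0,0,0,-16,3],
    [0,0,0,0,0,-24,3],
    [0,0,0,0,0,-30.5,3],
    [0,0,0,0,0,-30.5,3]
  ]
}}

```text
t: 3.1
ee_pos: [0.4579, -0.0915, 0.3091]
ee_rot: [-0.001, 0.138, 0.99, 0.0]
force: [-0.3, 0.3, -0.2]
opening: 0.0304
finger_force: 0.0
```

```bash
python3 - <<'E'
from h import *
brief(); m=camera_model("wrist"); cv2.imwrite("pics/w1.png",snapshot("wrist")[:,:,::-1])
print(m); print("pred knobtop",proj(m,[.502,-.035,.2]),"slit",proj(m,[.546,-.057,.099]))
E
```

```text
t3.10 p [ 0.4579 -0.0915  0.3091] yaw 2.8643 F [-0.3  0.3 -0.2] op 0.0304 ff 0.0 q6 -0.06 tilt [-0.001  0.    -1.   ]
{'vfov': 58.36451595100767, 'cx': 322.57351264869646, 'cy': 234.4008819889527, 'rvec': array([-2.3129053 , -1.74645359, -0.25811141]), 'tvec': array([-0.03676973, -0.48525061,  0.24969347])}
pred knobtop [[466.86541515 328.65852718]] slit [[402.68392679 318.93214783]]
```

View pics/w1.png

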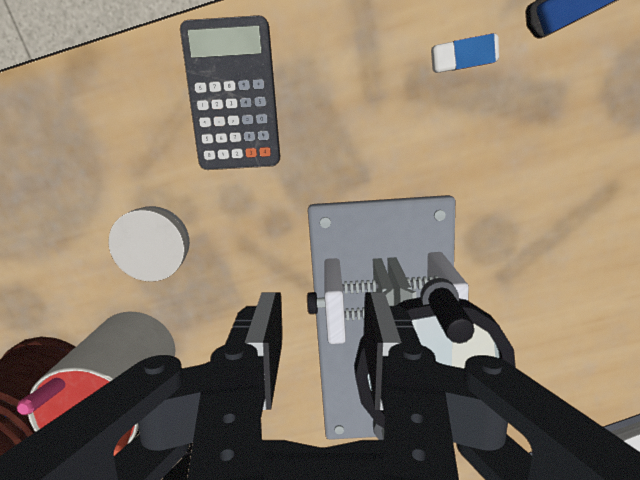

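The wrist view shows the knob top at (460,327), about 7 px from where I predicted it. The base's front corners are at (309,206) and (455,197), and the slit's front end is at about (388,260).

```bash
python3 - <<'E'
from h import *
m=camera_model("wrist")
k=onz(m,(460,327),.2); print("knob",k)
a,b=onz(m,(309,205),.014),onz(m,(456,197),.014); d=b-a; print("front",a,b,np.linalg.norm(d),"yaw",np.arctan2(-d[0],d[1]), "slitfront",onz(m,(388,260),.099))
piv=np.array([.7035,-.092]); v=k[:2]-piv; print(np.linalg.norm(v),np.pi-np.arctan2(v[1],v[0]))
print("above",row([k[0],k[1],.309],np.arctan2(v[1],v[0])))
E
```

```text
knob [ 0.50048742 -0.0380037   0.2       ]
front [ 0.46456269 -0.10621486  0.014     ] [0.4928262  0.01791787 0.014     ] 0.1273097061380797 yaw -0.22387128596639205 slitfront [ 0.49916158 -0.05683146  0.099     ]
0.21007071936087535 0.2599566919112988
above [-2.62, 6.32, 0.02, 0.0, -0.1, -1.1]
```

Request:
{"name": "carry_out", "arguments": {
  "commands": [
    [-1.3,3.2,0,0,0,0,3],
    [-2.6,6.3,0,0,0,0,3],
    [-2.6,6.3,2,0,0,0,3],
    [-2.6,6.3,4,0,0,0,3],
    [-2.6,6.3,6.2,0,0,0,3]
  ]
}}

```text
t: 3.65
ee_pos: [0.5006, -0.0378, 0.2471]
ee_rot: [0.0, 0.139, 0.99, -0.0]
force: [0.2, 0.2, -0.4]
opening: 0.0301
finger_force: 0.0
```

```bash
python3 - <<'E'
from h import *
brief(); cv2.imwrite("pics/w2.png",snapshot("wrist")[240:,160:560,::-1])
E
```

```text
t3.65 p [ 0.5006 -0.0378  0.2471] yaw 2.8628 F [ 0.2  0.2 -0.4] op 0.0301 ff 0.0 q6 0.07 tilt [ 0.001 -0.    -1.   ]
```

View pics/w2.png

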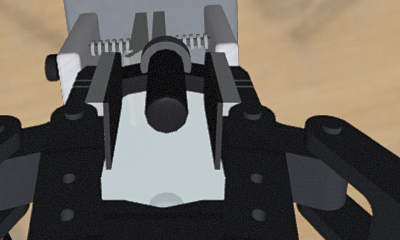

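The knob sits centrally between the two pads, with its top at (167,112) in the crop. Swinging it along the arc now.

Request:
{"name": "carry_out", "arguments": {
  "commands": [
    [-0.04,1.23,0,0,0,3.4,3],
    [-0.15,2.46,0,0,0,6.8,3],
    [-0.33,3.68,0,0,0,10.2,3],
    [-0.58,4.89,0,0,0,13.6,3],
    [-0.91,6.08,0,0,0,17,3]
  ]
}}

```text
t: 4.2
ee_pos: [0.5245, 0.0178, 0.2472]
ee_rot: [-0.002, 0.285, 0.958, -0.001]
force: [-2.6, -1.2, -0.8]
opening: 0.0301
finger_force: 1.2
```

Request:
{"name": "carry_out", "arguments": {
  "commands": [
    [-0.04,1.23,0,0,0,3.4,3],
    [-0.15,2.46,0,0,0,6.8,3],
    [-0.33,3.68,0,0,0,10.2,3],
    [-0.58,4.89,0,0,0,13.6,3],
    [-0.91,6.08,0,0,0,17,3]
  ]
}}

```text
t: 4.7
ee_pos: [0.5652, 0.0643, 0.2473]
ee_rot: [-0.002, 0.424, 0.906, -0.001]
force: [-3.5, -0.3, 0.5]
opening: 0.0303
finger_force: 1.3
```

Request:
{"name": "carry_out", "arguments": {
  "commands": [
    [-0.04,1.23,0,0,0,3.4,3],
    [-0.15,2.46,0,0,0,6.8,3],
    [-0.33,3.68,0,0,0,10.2,3],
    [-0.58,4.89,0,0,0,13.6,3],
    [-0.91,6.08,0,0,0,17,3]
  ]
}}

```text
t: 5.2
ee_pos: [0.6177, 0.0968, 0.2474]
ee_rot: [-0.002, 0.553, 0.833, -0.001]
force: [-2.0, 0.7, 0.5]
opening: 0.0302
finger_force: 1.3
```

Request:
{"name": "carry_out", "arguments": {
  "commands": [
    [-0.04,1.23,0,0,0,3.4,3],
    [-0.15,2.46,0,0,0,6.8,3],
    [-0.33,3.68,0,0,0,10.2,3],
    [-0.58,4.89,0,0,0,13.6,3],
    [-0.91,6.08,0,0,0,17,3]
  ]
}}

```text
t: 5.7
ee_pos: [0.6774, 0.1126, 0.2474]
ee_rot: [-0.002, 0.67, 0.743, -0.001]
force: [-3.5, 2.1, 0.6]
opening: 0.0295
finger_force: 1.3
```

```bash
python3 - <<'E'
from h import *
brief()
E
```

```text
t5.70 p [0.6774 0.1126 0.2474] yaw 1.6737 F [-3.5  2.1  0.6] op 0.0295 ff 1.3 q6 1.53 tilt [-0.004  0.001 -1.   ]
```

Request:
{"name": "carry_out", "arguments": {
  "commands": [
    [0,-0.3,0,0,0,0,3],
    [0,-0.7,0,0,0,0,3],
    [0,-0.7,-2.5,0,0,0,3],
    [0,-0.7,-5,0,0,0,3],
    [0,-0.7,-7.5,0,0,0,3]
  ]
}}

```text
t: 6.2
ee_pos: [0.6701, 0.1106, 0.324]
ee_rot: [-0.0, 0.668, 0.744, -0.0]
force: [-0.3, 0.3, 0.8]
opening: 0.03
finger_force: 0.0
```

Request:
{"name": "carry_out", "arguments": {
  "commands": [
    [1.7,-2.2,0,0,0,0,6],
    [3.4,-4.4,0,0,0,0,6],
    [5.1,-6.6,0,0,0,0,6],
    [6.8,-8.8,0,0,0,0,6],
    [8.6,-11,0,0,0,0,6]
  ]
}}

```text
t: 6.7
ee_pos: [0.5508, 0.1847, 0.3233]
ee_rot: [0.0, 0.668, 0.744, 0.0]
force: [1.0, -0.6, 0.5]
opening: 0.06
finger_force: 0.0
```

Request:
{"name": "carry_out", "arguments": {
  "commands": [
    [1.7,-2.2,0,0,0,0,6],
    [3.4,-4.4,0,0,0,0,6],
    [5.1,-6.6,0,0,0,0,6],
    [6.8,-8.8,0,0,0,0,6],
    [8.6,-11,0,0,0,0,6]
  ]
}}

```text
t: 7.2
ee_pos: [0.4323, 0.2583, 0.3232]
ee_rot: [0.0, 0.668, 0.744, 0.0]
force: [-0.1, -0.3, -0.3]
opening: 0.0601
finger_force: 0.0
```

Request:
{"name": "carry_out", "arguments": {
  "commands": [
    [0,0,0,0,0,-8,6],
    [0,0,0,0,0,-16,6],
    [0,0,0,0,0,-24,6],
    [0,0,0,0,0,-32,6],
    [0,0,0,0,0,-40,6]
  ]
}}

```text
t: 7.7
ee_pos: [0.4332, 0.258, 0.3232]
ee_rot: [0.0, 0.371, 0.929, 0.0]
force: [-0.5, -0.3, -0.6]
opening: 0.0602
finger_force: 0.0
```

Request:
{"name": "carry_out", "arguments": {
  "commands": [
    [0,0,0,0,0,-8,6],
    [0,0,0,0,0,-17,6],
    [0,0,0,0,0,-17,6]
  ]
}}

```text
t: 8.0
ee_pos: [0.4334, 0.258, 0.3231]
ee_rot: [0.0, 0.232, 0.973, 0.0]
force: [-1.1, 0.1, -0.2]
opening: 0.06
finger_force: 0.0
```

```bash
python3 - <<'E'
from h import *
brief(); m=camera_model("wrist"); cv2.imwrite("pics/w3.png",snapshot("wrist")[:,:,::-1])
E
```

```text
t8.00 p [0.4334 0.258  0.3231] yaw 2.6726 F [-1.1  0.1 -0.2] op 0.0600 ff 0.0 q6 0.87 tilt [ 0.001  0.    -1.   ]
```

View pics/w3.png

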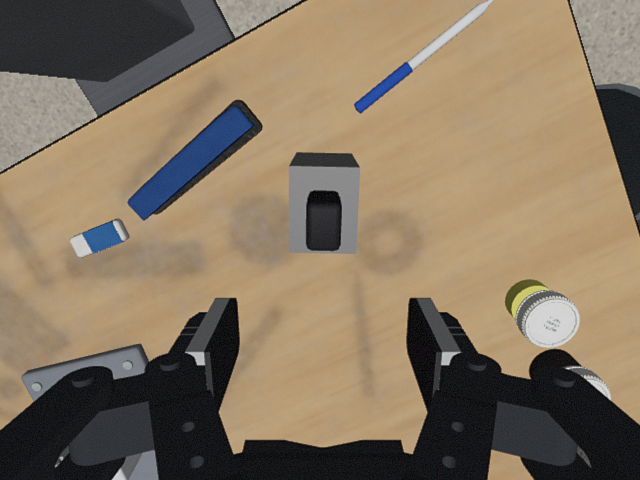

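The holder's top face has corners at about (290,167), (359,167), (357,252) and (289,253). The handle sits in the middle at about (324,220), and the fingers are nearly aligned with it.

```bash
python3 - <<'E'
from h import *
m=camera_model("wrist")
c=[onz(m,p,.092)[:2] for p in [(290,167),(359,167),(357,252),(289,253)]]
print(np.round(c,4)); C=np.mean(c,0); 
f=lambda d:np.arctan2(d[1],d[0])
y=[f(c[0]-c[3]),f(c[1]-c[2]),f(c[1]-c[0])+np.pi/2,f(c[2]-c[3])+np.pi/2]; print(C,y)
for uv in [(307,248),(341,248),(309,192),(340,192)]: print(onz(m,uv,.137)[:2])
print("t",row([*C,.174],2.67))
E
```

```text
[[0.3956 0.2515]
 [0.4175 0.2944]
 [0.4734 0.266 ]
 [0.4512 0.2208]]
[0.4344095  0.25819931] [np.float64(2.636835131203325), np.float64(2.671323940688009), np.float64(2.670196236221302), np.float64(2.6854476022217835)]
[0.44104449 0.2428488 ]
[0.45073847 0.26185323]
[0.41000412 0.26043652]
[0.41850145 0.27710342]
t [-0.07, 0.05, 14.91, 0.0, 0.0, 0.0]
```

Request:
{"name": "carry_out", "arguments": {
  "commands": [
    [0,0,3,0,0,0,6],
    [0,0,6,0,0,0,6],
    [0,0,9,0,0,0,6],
    [0,0,12,0,0,0,6],
    [0,0,14.4,0,0,0,6]
  ]
}}

```text
t: 8.55
ee_pos: [0.4332, 0.258, 0.1769]
ee_rot: [-0.0, 0.234, 0.972, -0.0]
force: [-0.4, -0.8, 0.3]
opening: 0.0599
finger_force: 0.0
```

Request:
{"name": "carry_out", "arguments": {
  "commands": [
    [0,0,0.5,0,0,0,3],
    [0,0,0.5,0,0,0,1.5],
    [0,0,0.5,0,0,0,1.0],
    [0,0,0.5,0,0,0,1.0],
    [0,0,0.5,0,0,0,1.0]
  ],
  "squeeze": 50
}}

```text
t: 9.05
ee_pos: [0.4349, 0.2589, 0.1751]
ee_rot: [0.001, 0.233, 0.973, 0.001]
force: [0.3, 0.7, -1.3]
opening: 0.0216
finger_force: 52.5
```

```bash
python3 - <<'E'
from h import *
brief()
E
```

```text
t9.05 p [0.4349 0.2589 0.1751] yaw 2.6722 F [ 0.3  0.7 -1.3] op 0.0216 ff 52.5 q6 0.87 tilt [ 0.002  0.001 -1.   ]
```

Request:
{"name": "carry_out", "arguments": {
  "commands": [
    [0,0,-2,0,0,0,1.0],
    [0,0,-5,0,0,0,1.0],
    [0,0,-8.5,0,0,0,1.0],
    [0,0,-12,0,0,0,1.0],
    [0,0,-15.5,0,0,0,1.0]
  ]
}}

```text
t: 9.55
ee_pos: [0.4341, 0.2585, 0.3308]
ee_rot: [0.0, 0.232, 0.973, 0.0]
force: [0.5, 0.4, -0.7]
opening: 0.0214
finger_force: 52.5
```

Request:
{"name": "carry_out", "arguments": {
  "commands": [
    [-2.3,-1.8,0,0,0,0,1.0],
    [-4.6,-3.6,0,0,0,0,1.0],
    [-6.9,-5.5,0,0,0,0,1.0],
    [-9.2,-7.3,0,0,0,0,1.0],
    [-11.5,-9.1,0,0,0,0,1.0]
  ]
}}

```text
t: 10.05
ee_pos: [0.4961, 0.1244, 0.3295]
ee_rot: [0.001, 0.232, 0.973, 0.0]
force: [-0.1, -0.4, -1.1]
opening: 0.0215
finger_force: 52.7
```

Request:
{"name": "carry_out", "arguments": {
  "commands": [
    [-2.3,-1.8,0,0,0,-3,1.0],
    [-4.6,-3.6,0,0,0,-6,1.0],
    [-6.9,-5.5,0,0,0,-9,1.0],
    [-9.2,-7.3,0,0,0,-12,1.0],
    [-11.4,-9.1,0,0,0,-14.6,1.0]
  ]
}}

```text
t: 10.55
ee_pos: [0.5568, -0.0086, 0.3294]
ee_rot: [0.001, 0.106, 0.994, 0.0]
force: [0.4, 0.9, -1.3]
opening: 0.0211
finger_force: 52.6
```

Request:
{"name": "carry_out", "arguments": {
  "commands": [
    [0,0,0,0,0,0,1.0]
  ]
}}

```text
t: 10.65
ee_pos: [0.5574, -0.0105, 0.3286]
ee_rot: [0.001, 0.109, 0.994, -0.001]
force: [-0.3, -0.6, -1.4]
opening: 0.0215
finger_force: 52.5
```

```bash
python3 - <<'E'
from h import *
brief(); m=camera_model("wrist"); im=snapshot("wrist")[:,:,::-1]; cv2.imwrite("pics/w4.png",im)
cv2.imwrite("pics/w4c.png",cv2.resize(im[60:460,20:552],(798,600),interpolation=cv2.INTER_CUBIC))
E
```

```text
t10.65 p [ 0.5574 -0.0105  0.3286] yaw 2.9234 F [-0.3 -0.6 -1.4] op 0.0215 ff 52.5 q6 0.08 tilt [ 0.001 -0.002 -1.   ]
```

View pics/w4c.png

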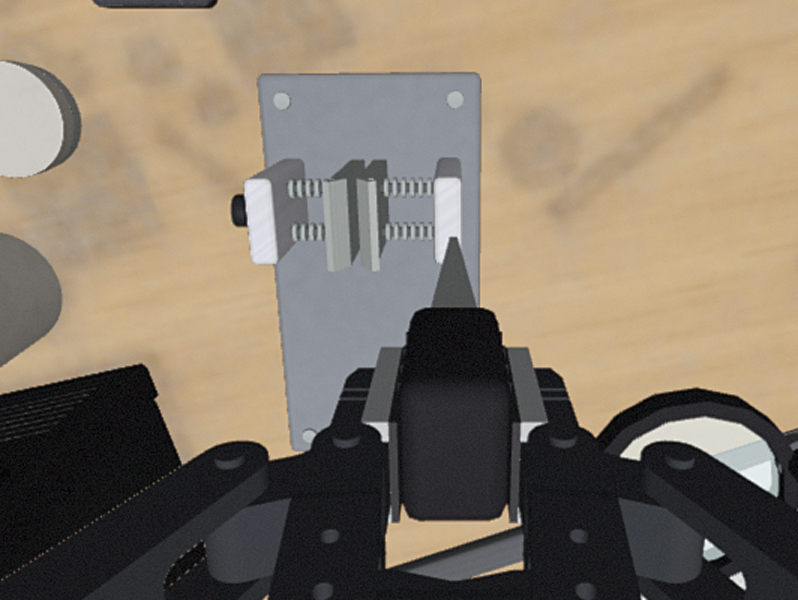

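The wrist view shows the blade tip at crop (454,238), and the slit between the two lipped plates at crop x of about 350–358, y 170–270. The magnifier is well to the left. Next I'll read intensity profiles across the lips.

```bash
python3 - <<'E'
from h import *
g=cv2.cvtColor(cv2.imread("pics/w4.png"),cv2.COLOR_BGR2GRAY)
for v in (190,200,210,220,230,236): print(v,g[v,230:282].tolist())
m=camera_model("wrist")
for v in (200,220): print([np.round(onz(m,(u,v),z)[:2],4).tolist() for u,z in [(238,.099),(273,.099),(253,.09),(259,.09)]])
print("tip pred",proj(m,[.5574,-.0105,.161]),"seen",20+454*.6667,60+238*.6667)
E
```

```text
190 [160, 165, 147, 90, 129, 165, 173, 173, 168, 160, 152, 157, 159, 156, 156, 157, 156, 156, 156, 158, 159, 129, 86, 78, 82, 80, 79, 83, 129, 143, 141, 140, 141, 142, 138, 151, 180, 183, 183, 185, 185, 106, 77, 80, 80, 82, 126, 153, 152, 115, 144, 147]
200 [145, 144, 145, 145, 144, 147, 173, 173, 171, 172, 157, 154, 159, 154, 154, 158, 155, 157, 157, 156, 156, 162, 91, 77, 81, 79, 82, 78, 99, 140, 142, 141, 142, 140, 139, 140, 171, 182, 181, 183, 185, 124, 81, 81, 81, 84, 84, 82, 84, 134, 149, 150]
210 [95, 143, 160, 156, 121, 80, 136, 175, 175, 172, 165, 152, 154, 159, 157, 154, 157, 155, 155, 154, 154, 158, 126, 84, 76, 81, 82, 81, 83, 125, 142, 142, 139, 141, 139, 138, 149, 180, 183, 183, 182, 167, 95, 78, 81, 78, 83, 145, 163, 147, 105, 138]
220 [119, 144, 146, 151, 144, 104, 139, 166, 170, 171, 171, 159, 156, 157, 158, 155, 157, 156, 155, 155, 155, 155, 160, 97, 77, 81, 82, 83, 80, 98, 139, 141, 142, 139, 140, 143, 139, 172, 181, 182, 184, 187, 125, 85, 80, 81, 79, 106, 135, 138, 138, 148]
230 [143, 143, 142, 145, 144, 145, 140, 141, 169, 172, 173, 167, 156, 154, 158, 155, 155, 158, 155, 156, 155, 154, 156, 142, 92, 75, 79, 106, 143, 146, 137, 139, 140, 140, 138, 141, 137, 152, 178, 182, 181, 184, 141, 93, 141, 151, 146, 146, 146, 146, 148, 146]
236 [144, 145, 146, 146, 147, 146, 143, 142, 158, 171, 172, 173, 159, 152, 157, 155, 156, 156, 156, 159, 156, 155, 155, 151, 122, 141, 148, 146, 145, 147, 140, 136, 137, 139, 140, 140, 138, 140, 181, 183, 182, 182, 176, 148, 143, 145, 143, 144, 145, 146, 145, 146]
[[0.5359, -0.0664], [0.5413, -0.0422], [0.5398, -0.0579], [0.5408, -0.0536]]
[[0.5501, -0.0704], [0.5555, -0.0458], [0.5544, -0.0618], [0.5554, -0.0575]]
tip pred [[321.25215959 237.83791033]] seen 322.6818 218.6746
```

```bash
python3 - <<'E'
from h import *
m=camera_model("wrist"); p,R=pose()
o=lambda u,v,z: R.inv().apply(onz(m,(u,v),z)-p)[:2]*1000
tz=p[2]-.168
t=o(322.7,218.7,tz); print("tip front edge, tool mm",t,"tipz",tz)
E=[(200,(240,265.6),(251.8,258.4)),(220,(241.2,266.8),(252.9,259.3)),(230,(241.5,267.4),(253.5,260))]
for v,top,thr in E:
    a=[o(u,v,.099) for u in top]; b=[o(u,v,.09) for u in thr]
    print(v,"top mid",np.mean(a,0),"gap",a[1]-a[0],"thr mid",np.mean(b,0),"gap",b[1]-b[0])
print("ends",o(236.7,180,.099),o(239,240,.099),o(257.5,167,.099), o(268.5,239.8,.099))
E
```

```text
tip front edge, tool mm [10.30890328 -0.62516436] tipz 0.16077467177873764
200 top mid [  7.82438924 -50.19218689] gap [-9.25945242e-04  1.81817016e+01] thr mid [  5.8747778  -49.98957324] gap [-2.45900373e-04  4.82845744e+00]
220 top mid [ -6.86790416 -50.01462446] gap [-1.99318661e-03  1.84347180e+01] thr mid [ -9.25931372 -49.93161984] gap [-5.13283698e-04  4.74729271e+00]
230 top mid [-14.36844593 -50.0327419 ] gap [-2.57905310e-03  1.87814151e+01] thr mid [-16.98542247 -49.78998846] gap [-6.66720647e-04  4.85525375e+00]
ends [ 22.11880993 -60.80387286] [-21.97288808 -61.6621969 ] [ 31.20470476 -45.8357423 ] [-21.82329982 -40.11391031]
```

Request:
{"name": "carry_out", "arguments": {
  "commands": [
    [0,-1.5,0,0,0,0,1.0],
    [0,-3.2,0,0,0,0,1.0],
    [0,-4.94,0,0,0,0,1.0],
    [0,-4.94,2,0,0,0,1.0],
    [0,-4.94,4.5,0,0,0,1.0]
  ]
}}

```text
t: 11.2
ee_pos: [0.546, -0.0561, 0.2856]
ee_rot: [0.002, 0.107, 0.994, -0.0]
force: [-0.0, 0.1, -0.7]
opening: 0.0215
finger_force: 52.6
```

Request:
{"name": "carry_out", "arguments": {
  "commands": [
    [0,0,0,0,0,0,1.0],
    [0,0,0,0,0,0,1.0]
  ]
}}

```text
t: 11.4
ee_pos: [0.5449, -0.0552, 0.2838]
ee_rot: [-0.001, 0.107, 0.994, 0.0]
force: [0.4, 0.1, -1.4]
opening: 0.0214
finger_force: 52.6
```

```bash
python3 - <<'E'
from h import *
brief(); m=camera_model("wrist"); im=snapshot("wrist")[:,:,::-1]; brief(); cv2.imwrite("pics/w5.png",im)
cv2.imwrite("pics/w5c.png",cv2.resize(im[130:330,220:420],(600,600),interpolation=cv2.INTER_CUBIC))
E
```

```text
t11.40 p [ 0.5449 -0.0552  0.2838] yaw 2.9279 F [ 0.4  0.1 -1.4] op 0.0214 ff 52.6 q6 -0.01 tilt [-0.001  0.    -1.   ]
t11.45 p [ 0.5456 -0.0554  0.2849] yaw 2.9279 F [-0.6  0.7 -1.5] op 0.0214 ff 52.6 q6 -0.01 tilt [ 0.001 -0.    -1.   ]
```

View pics/w5c.png

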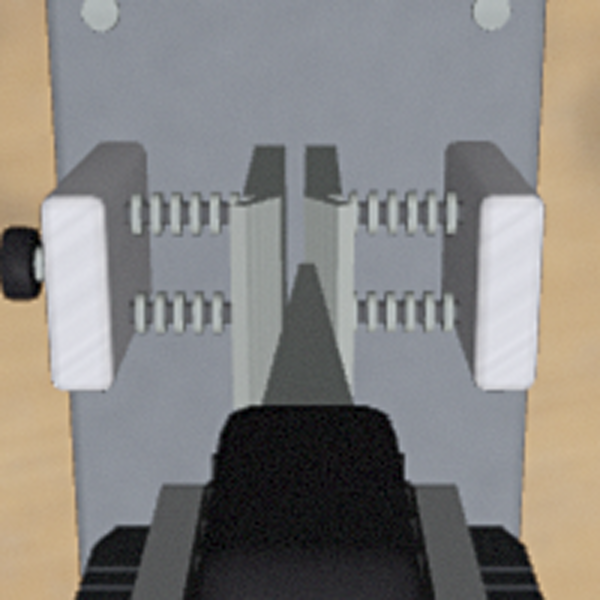

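The tip is at crop (307,265) and the slit centre at about (294,265), so the tip is a few millimetres too far left. I'll measure the correction.

```bash
python3 - <<'E'
from h import *
g=cv2.cvtColor(cv2.imread("pics/w5.png"),cv2.COLOR_BGR2GRAY)
for v in (198,204,210,215,220,225,230): print(v,g[v,294:344].tolist())
s=bot.sense()
m=camera_model("wrist"); p,R=pose()
o=lambda u,v,z: R.inv().apply(onz(m,(u,v),z)-p)[:2]*1000
print("tip",o(220+307/3-.3,130+265/3,p[2]-.168),p)
for u in (297.5,314,321,338): print(u,o(u,205,.09),o(u,205,.099))
E
```

```text
198 [76, 78, 112, 157, 137, 121, 114, 104, 118, 127, 159, 158, 157, 157, 160, 157, 156, 158, 157, 127, 87, 112, 145, 147, 144, 145, 145, 142, 139, 139, 140, 142, 141, 143, 139, 142, 130, 114, 106, 122, 139, 145, 161, 181, 184, 126, 80, 76, 93, 182]
204 [97, 102, 143, 170, 170, 170, 171, 167, 153, 151, 159, 153, 152, 158, 154, 155, 156, 157, 156, 126, 82, 112, 146, 145, 149, 147, 143, 142, 138, 138, 139, 139, 138, 140, 140, 140, 141, 137, 150, 178, 181, 180, 180, 181, 181, 136, 109, 100, 99, 179]
210 [141, 144, 148, 169, 170, 170, 171, 166, 154, 152, 157, 154, 152, 156, 153, 156, 153, 158, 156, 125, 81, 112, 147, 148, 146, 146, 145, 144, 139, 138, 136, 141, 139, 141, 139, 139, 140, 134, 149, 180, 179, 178, 181, 179, 152, 143, 146, 147, 148, 149]
215 [144, 142, 150, 170, 171, 168, 172, 169, 154, 152, 157, 156, 152, 156, 154, 155, 155, 155, 156, 124, 81, 114, 147, 146, 146, 146, 147, 145, 139, 139, 139, 140, 139, 140, 137, 141, 140, 136, 150, 180, 180, 179, 181, 181, 149, 144, 145, 147, 146, 145]
220 [143, 145, 143, 167, 170, 170, 170, 170, 154, 150, 157, 153, 152, 154, 154, 156, 155, 1
[... 238 characters left out ...]
56, 152, 155, 154, 141, 88, 98, 149, 133, 88, 78, 83, 79, 85, 84, 81, 78, 87, 136, 139, 143, 140, 136, 161, 177, 182, 177, 180, 173, 149, 145, 146, 147, 148, 148]
230 [108, 112, 118, 168, 174, 171, 170, 171, 158, 151, 154, 154, 151, 155, 155, 155, 152, 155, 156, 142, 91, 95, 100, 83, 82, 85, 80, 81, 78, 85, 84, 81, 80, 79, 111, 141, 137, 137, 159, 180, 179, 179, 180, 178, 172, 106, 89, 92, 117, 170]
tip [10.57907659 -1.01602955] [ 0.54561218 -0.05536026  0.28493404]
297.5 [ 12.21308773 -16.47153411] [ 14.27174853 -15.9442642 ]
314 [12.21243816 -6.07870848] [14.27112107 -5.90515737]
321 [12.21216257 -1.66938312] [14.27085486 -1.64590296]
338 [12.21149324  9.03959319] [14.27020831  8.69859439]
```

Request:
{"name": "carry_out", "arguments": {
  "commands": [
    [-0.1,-0.3,0,0,0,0,1.0],
    [-0.1,-0.3,0.8,0,0,0,1.0],
    [-0.1,-0.3,1.6,0,0,0,1.0],
    [-0.1,-0.3,2.4,0,0,0,1.0],
    [-0.1,-0.3,3.2,0,0,0,1.0]
  ]
}}

```text
t: 11.95
ee_pos: [0.5458, -0.0587, 0.2506]
ee_rot: [-0.0, 0.107, 0.994, 0.0]
force: [0.0, -0.1, -1.4]
opening: 0.0216
finger_force: 52.6
```

Request:
{"name": "carry_out", "arguments": {
  "commands": [
    [0,0,0.2,0,0,0,1.0],
    [0,0,0.4,0,0,0,1.0],
    [0,0,0.6,0,0,0,1.0],
    [0,0,0.6,0,0,0,1.0],
    [0,0,0.6,0,0,0,1.0]
  ]
}}

```text
t: 12.45
ee_pos: [0.5461, -0.0587, 0.246]
ee_rot: [0.0, 0.107, 0.994, -0.0]
force: [0.1, -0.2, -1.1]
opening: 0.0212
finger_force: 52.6
```

```bash
python3 - <<'E'
from h import *
for i in range(2):
    brief(); im=snapshot("wrist")
g=cv2.cvtColor(im,cv2.COLOR_RGB2GRAY); cv2.imwrite("pics/w6.png",im[:,:,::-1])
for v in range(195,245,6): print(v,g[v,285:350].tolist())
print(pose()[1].inv().apply(bot.sense()["force"]))
E
```

```text
t12.45 p [ 0.5461 -0.0587  0.246 ] yaw 2.9274 F [ 0.1 -0.2 -1.1] op 0.0212 ff 52.6 q6 -0.02 tilt [ 0.001 -0.    -1.   ]
t12.50 p [ 0.5461 -0.0588  0.2461] yaw 2.9274 F [-0.2  0.  -1.1] op 0.0214 ff 52.6 q6 -0.02 tilt [ 0.001 -0.    -1.   ]
195 [144, 145, 147, 147, 145, 145, 143, 146, 146, 145, 144, 146, 144, 145, 145, 146, 143, 146, 148, 146, 93, 75, 80, 81, 81, 76, 84, 80, 79, 80, 81, 81, 77, 85, 146, 149, 145, 145, 145, 147, 149, 102, 78, 81, 79, 80, 80, 79, 83, 80, 81, 84, 79, 79, 86, 147, 149, 147, 145, 147, 146, 147, 147, 144, 146]
201 [142, 141, 145, 145, 144, 147, 143, 143, 142, 147, 149, 149, 149, 145, 145, 144, 145, 149, 136, 88, 77, 79, 81, 80, 82, 82, 81, 83, 78, 79, 83, 80, 76, 85, 148, 147, 146, 144, 143, 147, 147, 102, 78, 75, 81, 81, 82, 80, 81, 80, 79, 81, 78, 79, 79, 85, 147, 149, 146, 144, 140, 143, 145, 148, 148]
207 [182, 122, 77, 70, 76, 132, 180, 184, 166, 91, 71, 68, 88, 176, 181, 177, 112, 82, 132, 101, 83, 83, 77, 87, 85, 103, 125, 129, 153, 158, 157, 160, 143, 93, 142, 147, 145, 143, 144, 147, 144, 100, 137, 142, 142, 139, 139, 130, 108, 94, 89, 80, 80, 75, 
[... 1293 characters left out ...]
8, 177, 179, 180, 157, 145, 144, 142]
237 [140, 145, 142, 143, 143, 145, 147, 145, 144, 144, 144, 144, 145, 150, 169, 171, 169, 170, 169, 167, 154, 149, 154, 155, 151, 154, 155, 155, 158, 111, 82, 79, 82, 82, 80, 82, 79, 80, 75, 79, 80, 80, 80, 80, 77, 112, 141, 140, 137, 141, 137, 139, 140, 137, 138, 167, 179, 180, 178, 180, 178, 159, 147, 146, 148]
243 [168, 169, 133, 111, 137, 142, 153, 164, 169, 148, 102, 138, 141, 146, 168, 171, 170, 170, 170, 168, 153, 148, 155, 155, 152, 153, 154, 139, 90, 78, 81, 80, 83, 80, 81, 78, 80, 81, 82, 84, 80, 81, 80, 80, 80, 78, 83, 136, 142, 139, 138, 141, 142, 133, 135, 168, 180, 180, 178, 182, 183, 158, 121, 115, 98]
[-0.13635828  0.05106047  2.60464213]
```

The blade tip is in the slit and centred to within a pixel: blade at columns 318–325, gap at 318–326. Now pressing slowly.

Request:
{"name": "carry_out", "arguments": {
  "commands": [
    [0,0,0.2,0,0,0,1.0],
    [0,0,0.4,0,0,0,1.0],
    [0,0,0.6,0,0,0,1.0],
    [0,0,0.8,0,0,0,1.0],
    [0,0,1.0,0,0,0,1.0]
  ]
}}

```text
t: 13.05
ee_pos: [0.546, -0.0587, 0.2357]
ee_rot: [0.0, 0.107, 0.994, 0.0]
force: [-0.7, 0.7, -0.1]
opening: 0.0212
finger_force: 52.7
```

Request:
{"name": "carry_out", "arguments": {
  "commands": [
    [0,0,0.2,0,0,0,1.0],
    [0,0,0.4,0,0,0,1.0],
    [0,0,0.6,0,0,0,1.0],
    [0,0,0.6,0,0,0,1.0]
  ]
}}

```text
t: 13.45
ee_pos: [0.5461, -0.0587, 0.2296]
ee_rot: [0.0, 0.107, 0.994, 0.0]
force: [-0.4, 0.5, -0.3]
opening: 0.0212
finger_force: 52.9
```

```bash
python3 - <<'E'
from h import *
for i in range(6):
    brief(); print(np.round(pose()[1].inv().apply(bot.sense()["force"]),1)); snapshot("wrist")
E
```

```text
t13.45 p [ 0.5461 -0.0587  0.2296] yaw 2.9274 F [-0.4  0.5 -0.3] op 0.0212 ff 52.9 q6 -0.02 tilt [ 0. -0. -1.]
[0.5 0.4 0.3]
t13.50 p [ 0.5461 -0.0588  0.2296] yaw 2.9273 F [ 1.3  0.2 -0.8] op 0.0213 ff 52.9 q6 -0.02 tilt [ 0. -0. -1.]
[-1.2  0.5  0.8]
t13.55 p [ 0.5461 -0.0588  0.2296] yaw 2.9274 F [ 0.5  0.3 -0.7] op 0.0213 ff 52.9 q6 -0.02 tilt [ 0. -0. -1.]
[-0.4  0.4  0.7]
t13.60 p [ 0.5461 -0.0588  0.2296] yaw 2.9273 F [ 0.3 -0.4 -1.8] op 0.0213 ff 52.9 q6 -0.02 tilt [ 0.  0. -1.]
[-0.4 -0.4  1.8]
t13.65 p [ 0.5461 -0.0588  0.2296] yaw 2.9273 F [ 0.4  0.  -1.1] op 0.0210 ff 52.9 q6 -0.02 tilt [ 0.  0. -1.]
[-0.4  0.1  1.1]
t13.70 p [ 0.5461 -0.0588  0.2296] yaw 2.9274 F [ 1.1  0.3 -0.3] op 0.0216 ff 52.9 q6 -0.02 tilt [ 0.  0. -1.]
[-1.   0.5  0.3]
```

Request:
{"name": "carry_out", "arguments": {
  "commands": [
    [0,0,0.2,0,0,0,1.0],
    [0,0,0.4,0,0,0,1.0],
    [0,0,0.6,0,0,0,1.0],
    [0,0,0.8,0,0,0,1.0],
    [0,0,0.8,0,0,0,1.0]
  ]
}}

```text
t: 14.25
ee_pos: [0.5461, -0.0588, 0.2217]
ee_rot: [0.0, 0.107, 0.994, -0.0]
force: [1.5, -0.5, 1.1]
opening: 0.0211
finger_force: 53.1
```

```bash
python3 - <<'E'
from h import *
F=[]
for i in range(8):
    F.append(pose()[1].inv().apply(bot.sense()["force"])); im=snapshot("wrist")
brief(); print(np.mean(F,0)); g=cv2.cvtColor(im,cv2.COLOR_RGB2GRAY); cv2.imwrite("pics/w7.png",im[:,:,::-1])
for v in range(220,250,5): print(v,g[v,285:360].tolist())
E
```

```text
t14.65 p [ 0.5461 -0.0588  0.2216] yaw 2.9273 F [ 0.4 -0.   0.9] op 0.0211 ff 53.1 q6 -0.02 tilt [ 0. -0. -1.]
[-0.91636366  0.70336803 -1.04647733]
220 [179, 180, 179, 161, 107, 98, 98, 110, 155, 136, 131, 95, 74, 77, 77, 74, 74, 81, 86, 101, 124, 157, 159, 158, 158, 156, 156, 156, 157, 143, 88, 85, 147, 148, 93, 78, 80, 83, 80, 80, 110, 150, 150, 98, 90, 139, 141, 140, 140, 141, 141, 141, 144, 129, 107, 105, 95, 80, 74, 75, 76, 70, 76, 92, 116, 154, 143, 103, 100, 93, 101, 182, 183, 183, 166]
225 [156, 179, 181, 165, 94, 97, 100, 125, 169, 171, 171, 169, 171, 169, 164, 153, 151, 156, 157, 154, 150, 154, 155, 154, 154, 154, 154, 153, 156, 144, 86, 82, 130, 88, 76, 83, 80, 83, 80, 81, 78, 90, 145, 100, 85, 139, 142, 139, 140, 139, 138, 139, 142, 137, 137, 139, 143, 138, 133, 139, 178, 180, 179, 179, 180, 181, 174, 127, 113, 99, 80, 179, 181, 183, 173]
230 [142, 136, 133, 135, 139, 142, 143, 141, 168, 171, 168, 170, 172, 171, 168, 151, 148, 155, 155, 152, 151, 157, 154, 155, 155, 154, 154, 154, 156, 161, 97, 75, 78, 79, 78, 80, 83, 81, 80, 77, 83, 83, 78, 71, 88, 137, 140, 139, 140, 1
[... 517 characters left out ...]
, 144, 143, 143, 143, 162, 171, 170, 169, 172, 171, 169, 156, 149, 155, 157, 155, 154, 155, 154, 153, 156, 155, 156, 158, 138, 87, 79, 79, 80, 83, 81, 80, 80, 81, 81, 75, 82, 84, 82, 83, 80, 80, 121, 140, 141, 138, 139, 139, 139, 140, 138, 141, 146, 136, 137, 151, 177, 182, 181, 177, 182, 180, 164, 145, 143, 144, 143, 142, 143, 145, 147]
245 [142, 143, 144, 145, 144, 142, 143, 145, 163, 168, 170, 168, 168, 170, 171, 155, 151, 152, 159, 153, 152, 154, 154, 156, 158, 156, 155, 110, 81, 77, 81, 81, 79, 81, 76, 81, 81, 78, 82, 81, 84, 76, 82, 78, 81, 79, 79, 107, 142, 140, 139, 138, 141, 137, 137, 139, 142, 136, 135, 150, 179, 181, 179, 178, 180, 181, 156, 145, 145, 144, 144, 145, 143, 144, 144]
```

```bash
python3 - <<'E'
from h import *
m=camera_model("wrist"); p,R=pose()
o=lambda u,v,z: R.inv().apply(onz(m,(u,v),z)-p)[1]*1000
print("now thr",o(314.8,235,.09),o(329.5,235,.09),"top",o(299.9,235,.099),o(344.1,235,.099),"outer",o(292.8,235,.099),o(351.0,235,.099))
# same for w6 (TCP .2461): shift camera by 24.5mm up
R_=cv2.Rodrigues(m["rvec"])[0]; m2=dict(m); m2["tvec"]=m["tvec"]-R_@np.array([0,0,.2461-p[2]])
o2=lambda u,v,z: R.inv().apply(onz(m2,(u,v),z)-p)[1]*1000
print("before thr",o2(317.7,225,.09),o2(326.7,225,.09),"top",o2(304.3,225,.099),o2(339.7,225,.099),"outer",o2(298,225,.099),o2(345.7,225,.099))
E
```

```text
now thr -4.569655198875007 2.623893585751912 top -11.374669090903208 9.287528746726512 outer -14.693254347711932 12.513516549882443
before thr -3.394611272382863 1.5105314459784758 top -10.310603317836982 8.213577370239 outer -13.606914280872584 11.353614421144137
```

Request:
{"name": "carry_out", "arguments": {
  "commands": [
    [0,0,0.2,0,0,0,1.0],
    [0,0,0.4,0,0,0,1.0],
    [0,0,0.6,0,0,0,1.0],
    [0,0,0.8,0,0,0,1.0],
    [0,0,1.0,0,0,0,1.0]
  ]
}}

```text
t: 15.15
ee_pos: [0.5461, -0.0588, 0.212]
ee_rot: [0.0, 0.107, 0.994, -0.0]
force: [-0.4, -1.2, 5.0]
opening: 0.0214
finger_force: 53.3
```

Request:
{"name": "carry_out", "arguments": {
  "commands": [
    [0,0,0.15,0,0,0,1.0],
    [0,0,0.3,0,0,0,1.0],
    [0,0,0.3,0,0,0,1.0]
  ]
}}

```text
t: 15.45
ee_pos: [0.5461, -0.0588, 0.2089]
ee_rot: [0.0, 0.107, 0.994, -0.0]
force: [0.8, -0.4, 4.9]
opening: 0.0216
finger_force: 53.4
```

```bash
python3 - <<'E'
from h import *
F=[]
for i in range(8):
    F.append(pose()[1].inv().apply(bot.sense()["force"])); im=snapshot("wrist")
brief(); print(np.mean(F,0)); g=cv2.cvtColor(im,cv2.COLOR_RGB2GRAY); cv2.imwrite("pics/w8.png",im[:,:,::-1])
for v in range(236,262,6): print(v,g[v,280:365].tolist())
E
```

```text
t15.85 p [ 0.5461 -0.0588  0.2089] yaw 2.9274 F [0.3 0.3 5.3] op 0.0218 ff 53.4 q6 -0.02 tilt [ 0.001 -0.    -1.   ]
[-0.43527934 -0.14053668 -4.91198081]
236 [146, 143, 137, 135, 134, 135, 135, 141, 144, 157, 170, 169, 170, 170, 170, 172, 165, 152, 151, 159, 157, 155, 153, 156, 157, 153, 155, 154, 154, 153, 154, 158, 144, 89, 81, 80, 83, 82, 82, 84, 80, 79, 81, 83, 82, 81, 80, 84, 83, 79, 65, 77, 139, 142, 139, 138, 139, 139, 141, 139, 143, 138, 137, 140, 143, 142, 133, 138, 169, 181, 180, 179, 179, 179, 182, 158, 149, 146, 133, 131, 129, 130, 132, 146, 148]
242 [144, 143, 145, 143, 144, 141, 143, 141, 142, 155, 170, 171, 169, 170, 170, 171, 165, 154, 153, 155, 159, 156, 152, 154, 155, 154, 153, 154, 155, 156, 154, 157, 160, 96, 80, 84, 84, 79, 81, 83, 78, 80, 82, 80, 83, 77, 81, 84, 80, 81, 80, 99, 141, 141, 139, 138, 140, 140, 137, 140, 141, 137, 139, 139, 144, 139, 135, 138, 178, 182, 179, 180, 179, 181, 180, 155, 143, 143, 146, 146, 146, 146, 149, 145, 144]
248 [141, 142, 143, 144, 142, 143, 142, 142, 142, 152, 168, 171, 171, 169, 171, 173, 166, 155, 151, 153, 158, 155, 153, 151
[... 389 characters left out ...]
, 157, 156, 152, 153, 158, 155, 154, 158, 157, 141, 91, 79, 77, 84, 80, 82, 84, 81, 81, 76, 79, 82, 80, 79, 82, 82, 80, 85, 79, 79, 80, 82, 80, 76, 83, 124, 139, 143, 140, 139, 142, 139, 138, 142, 143, 137, 134, 137, 179, 181, 179, 178, 181, 181, 182, 150, 146, 145, 144, 146, 146, 145, 148, 145, 145]
260 [145, 147, 144, 128, 107, 108, 110, 124, 146, 144, 170, 169, 170, 171, 171, 169, 171, 156, 151, 152, 157, 156, 152, 151, 157, 157, 157, 160, 111, 80, 81, 79, 81, 82, 82, 84, 80, 77, 82, 82, 82, 80, 83, 79, 79, 80, 80, 83, 80, 77, 81, 79, 80, 80, 78, 76, 87, 141, 142, 140, 139, 140, 139, 142, 142, 139, 138, 151, 180, 181, 179, 179, 180, 179, 174, 149, 149, 125, 97, 96, 92, 111, 144, 147, 149]
```

```bash
python3 - <<'E'
from h import *
m=camera_model("wrist"); p,R=pose()
o=lambda u,v,z: R.inv().apply(onz(m,(u,v),z)-p)[1]*1000
print("thr",o(312.9,242,.09),o(331.4,242,.09),"top",o(296.9,242,.099),o(347.8,242,.099),"outer",o(289.4,242,.099),o(355.1,242,.099))
E
```

```text
thr -5.203085359136664 3.3181230372484034 top -12.018221989327632 10.306978557743884 outer -15.307291217377816 13.509308364737478
```

Request:
{"name": "carry_out", "arguments": {
  "commands": [
    [0,0,0.1,0,0,0,1.0],
    [0,0,0.2,0,0,0,1.0],
    [0,0,0.2,0,0,0,1.0],
    [0,0,0.2,0,0,0,1.0],
    [0,0,0.2,0,0,0,1.0]
  ]
}}

```text
t: 16.35
ee_pos: [0.5461, -0.0588, 0.2071]
ee_rot: [0.0, 0.107, 0.994, -0.0]
force: [1.5, -0.9, 5.0]
opening: 0.0213
finger_force: 53.5
```

```bash
python3 - <<'E'
from h import *
F=[]
for i in range(8):
    F.append(pose()[1].inv().apply(bot.sense()["force"])); im=snapshot("side")
brief(); print(np.mean(F,0)); a=snapshot("scene")
cv2.imwrite("pics/fin.png",cv2.resize(im[150:310,230:430],(750,600),interpolation=cv2.INTER_CUBIC)[:,:,::-1])
E
```

```text
t16.75 p [ 0.5461 -0.0588  0.2071] yaw 2.9273 F [ 0.2 -0.6  5.7] op 0.0209 ff 53.5 q6 -0.02 tilt [ 0.001 -0.    -1.   ]
[-0.72117264  0.03717866 -5.28196715]
```

View pics/fin.png

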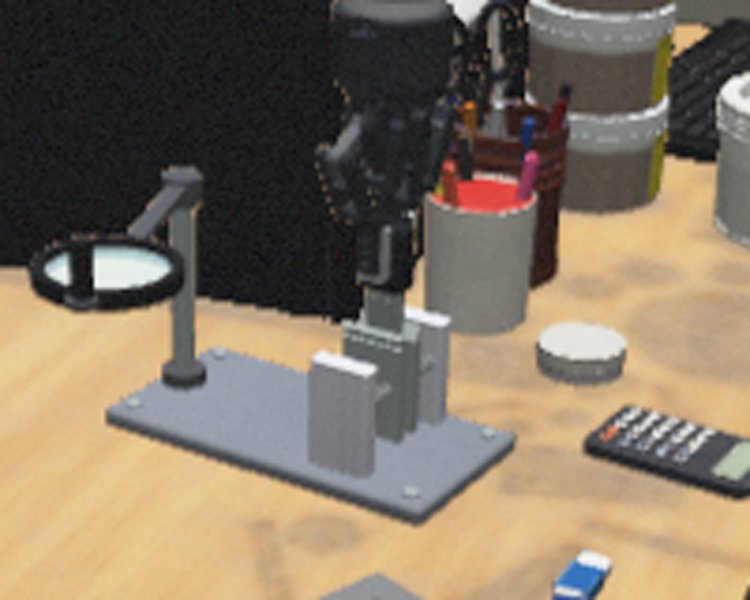

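The final view shows the magnifier swung left (lens at (107,270)), and the blade upright between the plates at (383,310) and held in the gripper. Handing in.

```bash
python3 -c "
from workcell import bot
print(bot.close_job())"
```

```text
the job is handed in; nothing more can be done
None
```

I swung the magnifier about 68° to the left, then took the gauge out and slid it upright into the middle of the slit. It is held there with each plate pressed back about 2 mm (estimated from the pictures) at about 6.4 N of push, a little under the 8 N asked. The job is handed in.

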